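# Pair the thickness strips in the slab roller

### The arm

A 6-joint arm with a two-finger parallel gripper is mounted at the origin on the work surface. World frame = base frame: x ahead of the robot, y to its left, z up, the work surface at z = 0. Lengths are in mm, angles in degrees, forces in N, time in s.
With the tool pointing down it reaches from about 250 to 800 mm from the base axis. Payload 3.9 kg.
Tool frame: the origin (TCP) lies at the very end of the fingers, on their centre line; the grasp point (between the pads) lies 19 mm behind it; z points along the fingers, y is the line along which they close (so a half turn about z gives the same grasp; the last joint's range is limited). The gripper opens to 85 mm and grips with 20 to 120 N. Pads are 22 mm wide; open, the fingers measure 114 mm over their backs; the gripper's body (76 mm by 85 mm) begins 54 mm behind the grasp point. The pads swing forward as they close: fully open they stand 13 mm farther back than shut.
Start: joints at [-64.63, 14.897, -7.913, 67.191, 0, 90], TCP at [224.942, -474.359, 231.304] pointing down, gripper open.
Joint ranges: [-159.42, 159.42], [-47.68, 98.78], [-73.54, 78.23], [-108.79, 121.32], [-90, 84.71], [-180, 180]. Speed limits (degrees/s): [147.25, 147.25, 180, 180, 180, 180].

### API

Orientations are given as [roll, pitch, yaw] about the fixed x, y, z axes, in that order (R = Rz(yaw) Ry(pitch) Rx(roll)).
In Python, from workcell import * gives the robot as it stands.
- The arm moves only by the tool move_arm, never from a script. Its argument "deltas" is text: rows parted by semicolons, each of 5 numbers parted by spaces: the opening, from 0 (shut) to 1 (fully open), then the shift along the tool's x, y, z in cm, then the turn about the tool's z in rad. In form: claw tx ty tz spin; .... A call has 1 to 12 rows; each row is the pose to reach, as a shift and turn from the pose commanded when the call began, along the tool's axes at that moment; what a row does not reach only later rows make up. A row lasts 1/8 s, in which the tool goes at most 62.5 mm and 10.7 degrees, less where a joint would pass 70% of its speed; a pose out of reach is approached as far as the arm can. A call with a gripper value outside its range is refused whole. The fingers move at their own pace and stop on an object; "squeeze" is the grip in N (left out, the last holds). Time passes only in rows, so rows that repeat a pose let the fingers close. It gives the time, the measured TCP pose, the force, the opening and the grip force at its end, in the units of the state.
- read_state(): the state, without advancing time (a new reading comes with each control period).
- grab_frame(name): name is "side" or "top" or "wrist"; returns the picture (400x640x3 uint8, blue, green, red); there is no depth.
- camera_info(name): a dict with "fx", "fy", "cx", "cy" (pixels), "cam_to_world" (4x4, takes a point from camera to world coordinates). Camera axes: x right, y down, z forward; pixel columns grow to the right and rows downward; lengths in mm; the calibration is good to about 2 mm. A picture is of the moment at which its call begins: read the wrist's pose just before it. camera_info takes no time and is no camera call; for the wrist camera it gives the pose at the moment of the call.
- close_job(): hands the job in; it is judged then, once.
The state is a dict: "t": time; "joints": joint angles; "qvel": joint speeds; "joint_efforts": joint torques, N m; "tcp_pos": TCP position; "tcp_rot": TCP orientation; "contact_force": force on the tool from outside, world axes, zero at the start; "wrist_torque": the same for the moment, N m; "grip_width": finger opening in mm; "grip_force": force on a finger pad.
Only numpy, scipy, OpenCV 4.12 (cv2) and the standard library are available. Lean on these libraries where they do the work, as an engineer would, in place of code of your own. Each camera call takes 0.05 s, during which the arm holds its last target. There are 200 camera calls.

### The job

The slab roller on the clay table has one thickness strip already lying in its left-hand channel, under the roller. Slide the matching long strip from the table into the empty right-hand channel, under the roller, until its near end is level with the near end of the strip already there, and let go; only then swing the clamp lever fully over, away from you. Leave the strip that is already set, the short strip, the cup and the pot where they are.

Things in the scene. Friction and masses are not known exactly. Their poses are not given: they have to be found in the camera images.
- slab_roller: Fixed tabletop slab roller, 360 mm wide. Origin on the table below the roller's axis, mid-width; x points away from the robot (the way strips go in), y left, z up. Grey bed x -75 to +125 mm, top 15 mm above the table. White end cheeks at y +/-155 mm, 40 mm thick, 90 mm long (x), tops 90 mm up; black handwheel outside the right cheek, to y -218 mm, 91 mm high.
- roller_mid (a point): Middle of the steel roller's axis, 51 mm above the table while the clamp is at 0. The roller is 44 mm thick and 270 mm long along the machine's y, leaving a 14 mm gap over the bed. It does not turn.
- empty_channel (a point): Point on the bed under the roller's axis, on the centre line of the empty right-hand channel (machine x 0, y -80, z 15 mm); axes as the machine's. The channel runs along x between aluminium ribs 7 mm high, 46 mm apart from x -30 to +90 mm, with a flared mouth from x -55 to -30 mm, about 65 mm wide at its start. The left channel is its twin at y +80 mm.
- set_strip: Loose flat wooden strip 160 x 40 x 10 mm already lying on the bed in the left channel, its near end sticking out towards the robot, 105 to 130 mm before the roller's axis. Origin at the centre of its underside; x along its length, z up.
- strip: The matching strip to be put in: the same flat wooden strip, 160 x 40 x 10 mm, about 60 g, lying flat on the table beside the machine, to the left or the right. Origin at the centre of its underside; x along its length (either end may go in first), z up. It can be gripped across its 40 mm width near one end.
- short_strip: A shorter, narrower wooden strip, 105 x 26 x 10 mm, of another set, lying on the table on the other side; leave it. Origin at the centre of its underside, x along its length.
- clamp (a joint): Clamp lever on top of the left cheek: 0 leaning towards the robot, 1.0 rad leaning away from it (its end stop). Hinge along the machine's y, 112 mm above the table, over the roller's axis at y +155 mm. It stays where it is left, takes 1 to 2 N at the ball, and as it goes over lowers the roller by 3.5 mm.
- clamp_tip (a point): Centre of the black ball, 26 mm in diameter, at the end of the clamp lever, 80 mm from the hinge (182 mm above the table at 0 and at 1.0 rad, 192 mm halfway).
- cup: Blue plastic cup, 72 mm wide, 90 mm high, bystander. Origin at the centre of its underside.
- pinch_pot: Terracotta pot, 90 mm wide, 50 mm high, bystander. Origin at the centre of its underside.
Things that resemble listed ones, but are neither listed nor needed, are in the scene too. Leave any blue or purple look-alike of the set_strip alone. Leave any red look-alike of the strip alone.

How it is judged (in metres and radians):
On the way, in this order (a step that is already met when the one before it is completed fails the run):
1. the strip's front end has gone in under the roller along the right-hand channel, the clamp lever still towards the robot (y of strip in the frame of slab_roller between -0.085 and -0.075 m and z of strip in the frame of slab_roller between 0.012 and 0.022 m and angle between the x axis of strip and the x axis of slab_roller, either way round below 0.07 rad and value of joint clamp below 0.5 rad and x of strip in the frame of slab_roller above -0.08 m), for 0.05 s.
2. the strip lies in the right-hand channel, near end level (within 6 mm) with the set strip's, let go, the clamp lever still towards the robot (y of strip in the frame of slab_roller between -0.085 and -0.075 m and z of strip in the frame of slab_roller between 0.012 and 0.018 m and angle between the x axis of strip and the x axis of slab_roller, either way round below 0.07 rad and angle between strip's own z axis and vertical below 0.06 rad and x of strip in the frame of set_strip between -0.006 and 0.006 m and value of joint clamp below 0.5 rad and contact force between the fingers and strip below 0.1 N), for 0.2 s.
At the end, for the whole second after the job is handed in: The strip rests on the bed in the right-hand channel (within 5 mm of its centre line, 0.07 rad of its direction, tilt under 0.06 rad), near end within 6 mm of level with the set strip's; clamp lever past 0.85 rad; set strip within 10 mm of its start (y of strip in the frame of slab_roller between -0.085 and -0.075 m and z of strip in the frame of slab_roller between 0.012 and 0.018 m and angle between the x axis of strip and the x axis of slab_roller, either way round below 0.07 rad and angle between strip's own z axis and vertical below 0.06 rad and x of strip in the frame of set_strip between -0.006 and 0.006 m and value of joint clamp above 0.85 rad and linear speed of strip below 0.02 m/s and distance of set_strip from where it was at the start of the episode below 0.01 m); the robot touches nothing.
It fails at once if the strip already set is shifted by more than 10 mm (distance of set_strip from where it was at the start of the episode above 0.01 m).
It fails at once if the short strip, the cup or the pot is moved by more than 30 mm (distance of any of short_strip, cup, pinch_pot from where it was at the start of the episode above 0.03 m).
It also fails if it takes over 61 s, if anything falls off the work surface, if the arm or the gripper's body presses on something with over 40 N, if the wrist force passes 120 N, or if a joint passes its speed limit or range.

## Working session

There is one attempt and no reset: what is moved stays moved. The work goes in short steps, Python scripts to look and compute and a tool call to move; the robot and the scene stay as the last step left them, time stands still between calls to the robot, and variables do not carry over. Pictures are saved under pics/ and viewed, at most 10 in all, crops included, and the job is handed in when it is done.

Besides the shell and the picture viewer there is one more tool, called in YAML: its name, and indented under it one key for each argument. move_arm: Moves the arm, as the interface text tells. Its arguments: {"type":"object","properties":{"deltas":{"type":"string"},"squeeze":{"type":"number"}},"required":["deltas"]}

```bash
mkdir -p pics; python3 - <<'E'
from workcell import *
import cv2,numpy as np
for n in("top","side"):
    cv2.imwrite(f"pics/{n}0.png",grab_frame(n)); c=camera_info(n); print(n,c["fx"],c["fy"],c["cx"],c["cy"],np.round(c["cam_to_world"],3).tolist())
s=read_state();print(s["t"],s["tcp_pos"],s["tcp_rot"],s["grip_width"])
E
```

```text
top 478.21525296412517 478.21525296412517 312.2991501392739 194.75297859451396 [[-0.015, -0.995, 0.102, 307.013], [-1.0, 0.016, 0.003, -42.686], [-0.004, -0.102, -0.995, 1737.021], [0.0, 0.0, 0.0, 1.0]]
side 469.5386308104594 469.5386308104594 312.5592582340917 210.33787964447285 [[-0.932, -0.176, 0.316, 69.411], [-0.361, 0.453, -0.815, 1001.271], [0.0, -0.874, -0.486, 747.573], [0.0, 0.0, 0.0, 1.0]]
0.1 [ 224.67634711 -473.81282061  230.52024845] [-1.79896281e+02  1.11112470e-03  2.53681745e+01] 85.38642266793552
```

View pics/top0.png

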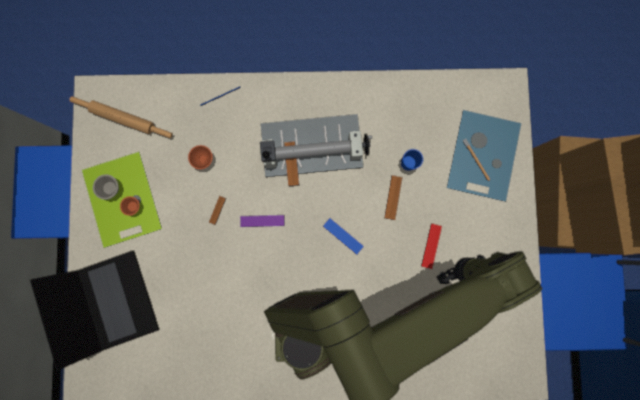

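View pics/side0.png

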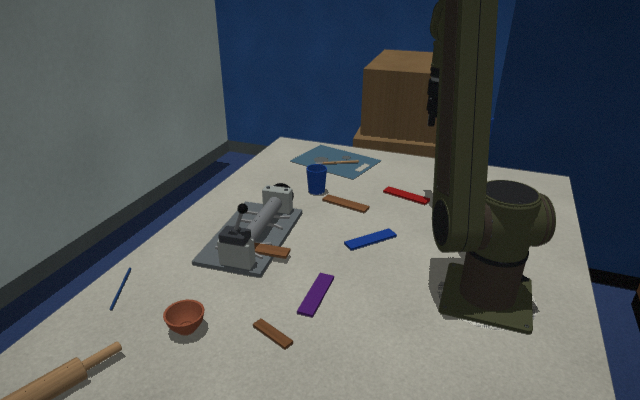

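The top view shows the machine around (312,148), the set strip at (291,165), the target strip at (393,198), the short strip at (217,210) and the cup at (411,160). I'll enlarge the top view around the machine.

```bash
python3 - <<'E'
import cv2
i=cv2.imread("pics/top0.png")[105:230,250:430]
cv2.imwrite("pics/c1.png",cv2.resize(i,None,fx=4.4,fy=4.4,interpolation=cv2.INTER_CUBIC))
E
```

```text
(no output)
```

View pics/c1.png

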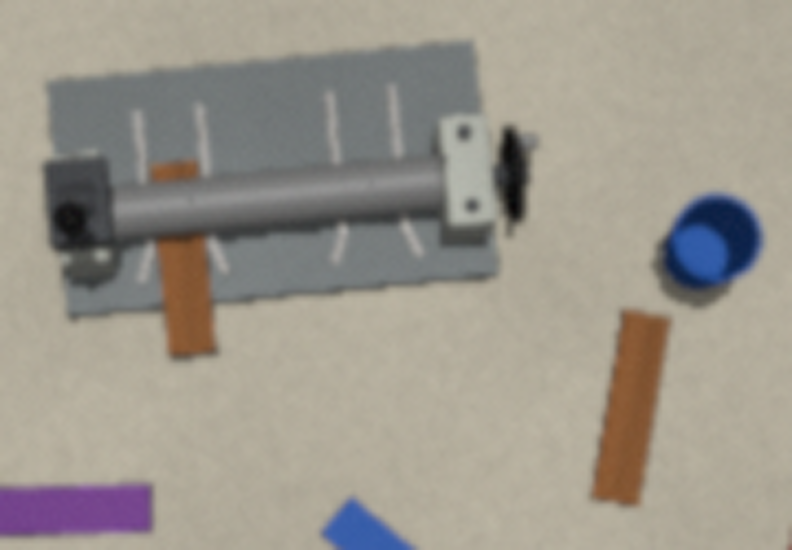

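The crop shows the bed corners at (47,82), (473,40), (498,272) and (70,317). The strip corners are (622,310), (669,318), (637,504) and (591,498), and the set strip's near end runs from (170,357) to (217,352).

```bash
cat >h.py <<'E'
from workcell import *
import cv2,numpy as np
def ray(ci,uv,z):
    M=np.array(ci["cam_to_world"]);d=M[:3,:3]@[(uv[0]-ci["cx"])/ci["fx"],(uv[1]-ci["cy"])/ci["fy"],1]
    o=M[:3,3];return o+d*(z-o[2])/d[2]
def proj(ci,P):
    q=np.linalg.inv(np.array(ci["cam_to_world"]))@np.r_[P,1];return q[:2]/q[2]*[ci["fx"],ci["fy"]]+[ci["cx"],ci["cy"]]
E
python3 - <<'E'
from h import *
c=camera_info("top")
f=lambda p,z:ray(c,(250+(p[0]+.5)/4.4-.5,105+(p[1]+.5)/4.4-.5),z)[:2]
B=[f(p,15) for p in[(47,82),(473,40),(498,272),(70,317)]]
S=[f(p,10) for p in[(622,310),(669,318),(637,504),(591,498)]]
N=[f(p,25) for p in[(170,357),(217,352)]]
E_=[f(p,25) for p in[(152,163),(199,161)]]
r=np.round
print("bed",r(B,1).tolist())
a=(B[0]+B[1]-B[2]-B[3]);a/=np.linalg.norm(a);b=(B[0]+B[3]-B[1]-B[2]);b/=np.linalg.norm(b)
print("yaw x,y",np.degrees(np.arctan2(a[1],a[0])),np.degrees(np.arctan2(-b[0],b[1])))
print("strip",r(S,1).tolist(),r(np.mean(S,0),1)); a=S[0]+S[1]-S[2]-S[3];print(np.degrees(np.arctan2(a[1],a[0])),np.linalg.norm(a)/2)
print("set near",r(N,1).tolist(),r(np.mean(N,0),1),"far",r(np.mean(E_,0),1))
cen=np.mean(B,0);print("bedcen",cen)
th=np.arctan2(-b[0],b[1]);x=np.array([np.cos(th),np.sin(th)]);y=np.array([-x[1],x[0]])
O=cen-25*x;print("O",O,"chan",O-80*y)
n=np.mean(N,0)-O;print("near in machine",n@x,n@y)
E
```

```text
bed [[750.2, 148.8], [780.2, -207.9], [583.6, -223.7], [551.7, 130.7]]
yaw x,y 4.902804299887246 4.971461191312692
strip [[550.9, -326.0], [543.6, -364.7], [390.2, -333.1], [395.7, -295.6]] [ 470.1 -329.8]
-11.347769804326965 157.42191393101376
set near [[515.9, 47.9], [519.4, 9.3]] [517.6  28.6] far [678.3  41.6]
bedcen [666.43687836 -38.03845074]
O [641.5309287  -40.20493902] chan [ 648.4636912  -119.90397793]
near in machine -117.45477158047488 79.26935316007072
```

move_arm:
  deltas: "1 5 -1.5 2 0.16; 1 10 -3 5 0.32; 0.8 15 -4.5 8 0.48; 0.7 20 -5.5 10 0.64; 0.7 23.4 -6.3 12 0.641; 0.7 23.4 -6.3 12 0.641; 0.7 23.4 -6.3 12 0.641"
  squeeze: 50

```text
t: 0.98
tcp_pos: [409.0, -317.2, 111.2]
tcp_rot: [180.0, 0.0, -11.3]
contact_force: [-0.6, 0.3, 0.4]
grip_width: 59.7
grip_force: 0.0
```

```bash
python3 - <<'E'
from h import *
s=read_state();c=camera_info("wrist");cv2.imwrite("pics/w1.png",grab_frame("wrist"))
print(s["t"],s["tcp_pos"],s["tcp_rot"],s["grip_width"],s["contact_force"])
c0=np.array([470.1,-329.8]);d=np.array([.9805,-.1966]);n=np.array([.1966,.9805])
for a,b in((-80,20),(-80,-20),(80,20),(80,-20)):print(a,b,np.round(proj(c,np.r_[c0+a*d+b*n,10]),1))
E
```

```text
0.975 [ 408.97983991 -317.2364211   111.23140667] [ 1.79992909e+02  4.98609246e-02 -1.13434003e+01] 59.704496282800584 [-0.56656725  0.27007246  0.43948083]
-80 20 [301.1 220.3]
-80 -20 [343.5 220.3]
80 20 [296.2  26.6]
80 -20 [348.   26.6]
```

View pics/w1.png

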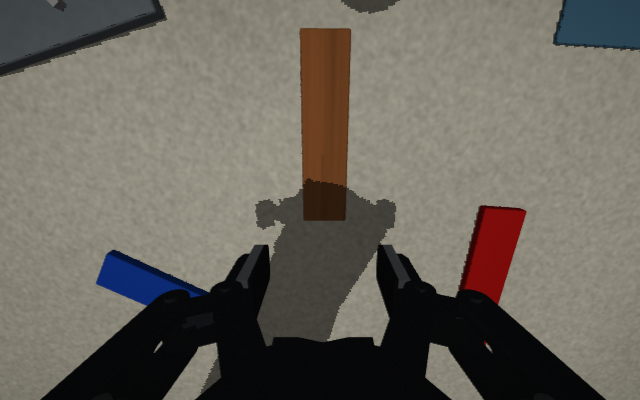

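The wrist view shows the strip's near end at (303–346, 220) and its far end at (300–351, 28). That is about 2.5 px right of the prediction, roughly 2 mm, so I'll correct for it and grasp.

move_arm:
  deltas: "0.7 0 0.2 4 0; 0.7 0 0.2 8 0; 0.7 0 0.2 10.5 0; 0.7 0 0.2 11 0; 0.7 0 0.2 11 0; 0.2 0 0.2 11 0; 0.2 0 0.2 11 0; 0.2 0 0.2 11 0; 0.2 0 0.2 11 0"
  squeeze: 50

```text
t: 2.15
tcp_pos: [410.0, -320.2, 3.1]
tcp_rot: [179.9, -0.2, -11.4]
contact_force: [-0.8, 0.7, 6.1]
grip_width: 38.1
grip_force: 50.2
```

```bash
python3 - <<'E'
from h import *
s=read_state();cv2.imwrite("pics/w2.png",grab_frame("wrist"))
print(s["t"],s["tcp_pos"],s["tcp_rot"],s["grip_width"],s["grip_force"],s["contact_force"])
E
```

```text
2.15 [ 409.9985353  -320.20476959    3.05167865] [ 1.79886884e+02 -1.51379117e-01 -1.13553720e+01] 38.06796812635936 50.19518494606018 [-0.77982407  0.69286335  6.1233936 ]
```

View pics/w2.png

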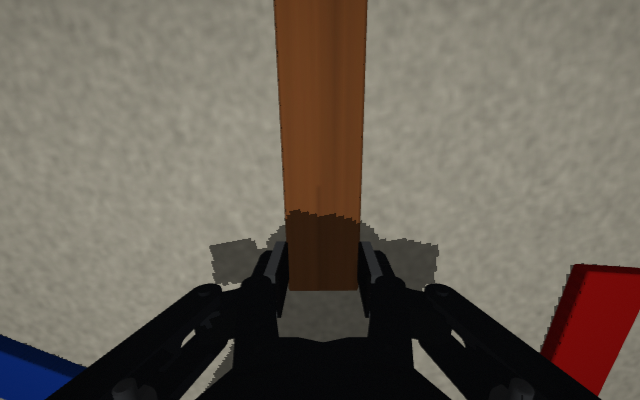

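Strip gripped (38 mm wide). I'll lift it and carry it in front of the channel mouth.

move_arm:
  deltas: "0.2 0 0 -2 0; 0.2 0 0 -5 0; 0.2 -1 -4 -6 -0.05; 0.2 -1.6 -8 -6 -0.13; 0.2 -2.1 -12 -6 -0.2; 0.2 -2.6 -15.5 -6 -0.27; 0.2 -2.6 -17.8 -6 -0.285; 0.2 -2.6 -17.8 -6 -0.285; 0.2 -2.6 -17.8 -6 -0.285"

```text
t: 3.32
tcp_pos: [419.0, -140.1, 61.8]
tcp_rot: [179.9, -0.1, 5.0]
contact_force: [0.1, -0.8, -0.6]
grip_width: 37.8
grip_force: 50.6
```

```bash
python3 - <<'E'
from h import *
s=read_state();c=camera_info("wrist");cv2.imwrite("pics/w3.png",grab_frame("wrist"))
print(s["t"],s["tcp_pos"],s["tcp_rot"],s["grip_width"],s["grip_force"])
th=np.radians(4.95);x=np.array([np.cos(th),np.sin(th)]);y=np.array([-x[1],x[0]]);O=np.array([641.5,-40.2])
for a,b,z in((-75,-80,15),(-75,0,15),(-75,-180,15),(-117.5,60,25),(-117.5,100,25),(-55,-112.5,22),(-55,-47.5,22),(-30,-103,22),(-30,-57,22)):print(a,b,np.round(proj(c,np.r_[O+a*x+b*y,z]),1))
E
```

```text
3.325 [ 418.95137164 -140.07011809   61.76243149] [ 1.79942481e+02 -5.08670020e-02  4.96438682e+00] 37.845694685071656 50.579506158828735
-75 -80 [320.8 -29. ]
-75 0 [180.7 -29. ]
-75 -180 [495.8 -29. ]
-117.5 60 [80.2 50.1]
-117.5 100 [11.4 50.1]
-55 -112.5 [382.5 -81.5]
-55 -47.5 [258.8 -81.6]
-30 -103 [ 366.7 -144.7]
-30 -57 [ 274.4 -144.7]
```

View pics/w3.png

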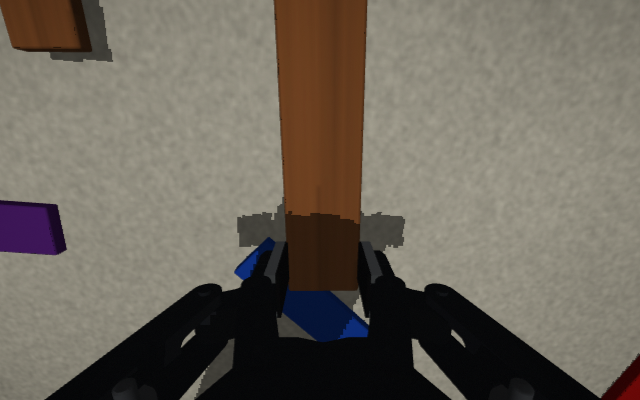

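The set strip's near end appears at (13–83, 48), within about 1 mm of the prediction. I'll compute the held strip's near-end offset before inserting.

```bash
python3 - <<'E'
from h import *
c=camera_info("wrist")
th=np.radians(4.95);x=np.array([np.cos(th),np.sin(th)]);y=np.array([-x[1],x[0]]);O=np.array([641.5,-40.2])
for n,u,z in(("near L",(289,291),68.8),("near R",(358,291),68.8),("set L",(13,47.5),25),("set R",(83,49.5),25),("tcp",proj(c,np.array([418.95,-140.07,61.8])),61.8)):
    p=ray(c,u,z)[:2]-O;print(n,round(p@x,1),round(p@y,1))
E
```

```text
near L -249.8 -61.9
near R -249.8 -101.4
set L -116.2 98.2
set R -117.2 57.9
tcp -230.3 -80.3
```

move_arm:
  deltas: "0.2 0 0 2.5 0; 0.2 0 0 4.1 0; 0.2 0 0 4.1 0; 0.2 2 0 4.1 0; 0.2 4 0 4.1 0; 0.2 5.5 0 4.1 0; 0.2 5.5 0 4.1 0"

```text
t: 4.25
tcp_pos: [475.0, -135.3, 20.9]
tcp_rot: [179.9, -0.1, 5.0]
contact_force: [0.0, -0.1, -0.8]
grip_width: 38.4
grip_force: 50.6
```

```bash
python3 - <<'E'
from h import *
s=read_state();c=camera_info("wrist");cv2.imwrite("pics/w4.png",grab_frame("wrist"))
print(s["t"],s["tcp_pos"],s["tcp_rot"],s["grip_width"],s["contact_force"])
th=np.radians(4.95);x=np.array([np.cos(th),np.sin(th)]);y=np.array([-x[1],x[0]]);O=np.array([641.5,-40.2])
for a,b,z in((-75,-80,15),(-75,-180,15),(-75,180,15),(-117.5,60,25),(-117.5,100,25),(-55,-112.5,22),(-55,-47.5,22),(-30,-103,22),(-30,-57,22)):print(a,b,np.round(proj(c,np.r_[O+a*x+b*y,z]),1))
E
```

```text
4.25 [ 475.02781097 -135.27510472   20.89339338] [ 1.79948335e+02 -1.10379254e-01  4.98047954e+00] 38.36654490684049 [ 0.01264579 -0.05914981 -0.84872362]
-75 -80 [320.5  66.9]
-75 -180 [524.5  67. ]
-75 180 [-210.7   66.8]
-117.5 60 [ 40.8 156.8]
-117.5 100 [-39.2 156.8]
-55 -112.5 [393.4  14.7]
-55 -47.5 [247.1  14.6]
-30 -103 [375.2 -54.6]
-30 -57 [265.1 -54.6]
```

View pics/w4.png

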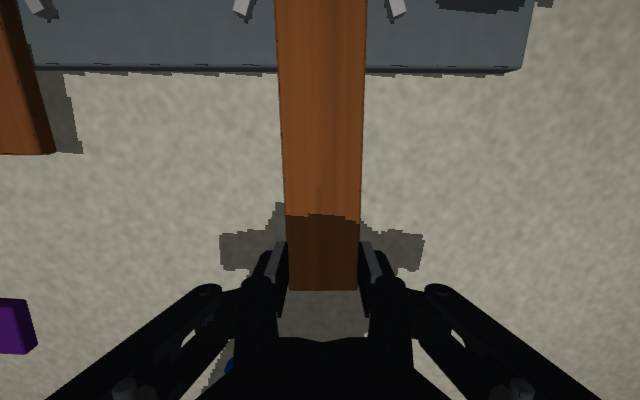

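The rib mouths at (243,14) and (400,14) have their midpoint at 321.5, and the strip is centred at 321, so it's well aligned. The set strip's end is at row 153. I'll slide the strip in.

move_arm:
  deltas: "0.2 1.5 0 0.1 0; 0.2 3 0 0.1 0; 0.2 4.5 0 0.1 0; 0.2 6 0 0.1 0; 0.2 7.2 0 0.1 0; 0.2 7.7 0 0.1 0; 0.2 7.7 0 0.1 0; 0.2 7.7 0 0.1 0"

```text
t: 5.3
tcp_pos: [549.3, -128.0, 19.1]
tcp_rot: [-180.0, 0.1, 5.0]
contact_force: [-0.1, -0.5, 0.4]
grip_width: 38.1
grip_force: 50.6
```

```bash
python3 - <<'E'
from h import *
s=read_state();c=camera_info("wrist");cv2.imwrite("pics/w5.png",grab_frame("wrist"))
print(s["t"],s["tcp_pos"],s["tcp_rot"],s["grip_width"],s["contact_force"])
th=np.radians(4.95);x=np.array([np.cos(th),np.sin(th)]);y=np.array([-x[1],x[0]]);O=np.array([641.5,-40.2])
for a,b,z in((-117,-80,27),(-117,60,25),(-75,-80,15)):print(a,b,np.round(proj(c,np.r_[O+a*x+b*y,z]),1))
E
```

```text
5.3 [ 549.28711759 -127.99464606   19.14536176] [-1.79984943e+02  5.73361633e-02  4.96427213e+00] 38.102169944142005 [-0.07578619 -0.51721732  0.3618908 ]
-117 -80 [322.2 289. ]
-117 60 [ 78.6 286.9]
-75 -80 [322.2 212.1]
```

View pics/w5.png

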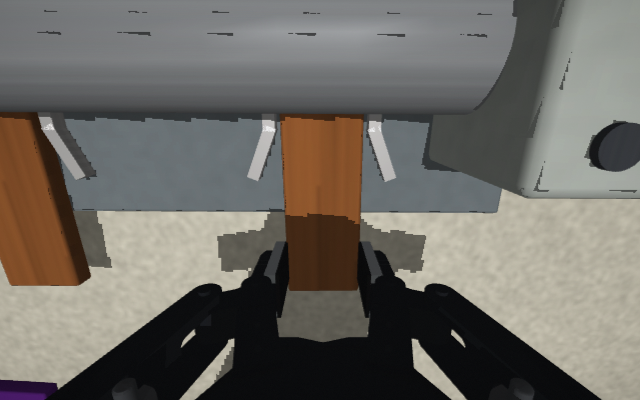

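The held strip's end is at row 291 and the set strip's is at row 285, so allowing for height it's about 2 mm short. I'll nudge it 2 mm, then release.

move_arm:
  deltas: "0.2 0.2 0 0 0; 0.2 0.2 0 0 0; 0.2 0.2 0 0.05 0; 0.6 0.2 0 0.05 0; 0.75 0.2 0 0.05 0; 0.75 0.2 0 0.05 0; 0.75 0.2 0 0.05 0; 0.75 0.2 0 0.05 0"

```text
t: 6.35
tcp_pos: [552.0, -127.9, 18.8]
tcp_rot: [180.0, -0.0, 5.0]
contact_force: [0.4, 0.6, -0.7]
grip_width: 64.0
grip_force: 0.0
```

```bash
python3 - <<'E'
from h import *
s=read_state();c=camera_info("wrist");cv2.imwrite("pics/w6.png",grab_frame("wrist"))
print(s["t"],s["tcp_pos"],s["tcp_rot"],s["grip_width"],s["contact_force"])
th=np.radians(4.95);x=np.array([np.cos(th),np.sin(th)]);y=np.array([-x[1],x[0]]);O=np.array([641.5,-40.2])
for a,b,z in((-116,-80,25),(-116,60,25),(-75,-80,15)):print(a,b,np.round(proj(c,np.r_[O+a*x+b*y,z]),1))
E
```

```text
6.35 [ 552.04893028 -127.90439574   18.80627973] [ 1.79998257e+02 -4.54825622e-04  4.97212054e+00] 64.01236596465864 [ 0.35130658  0.5636411  -0.69775372]
-116 -80 [322.  289.9]
-116 60 [ 78.6 289.9]
-75 -80 [322.  216.9]
```

View pics/w6.png

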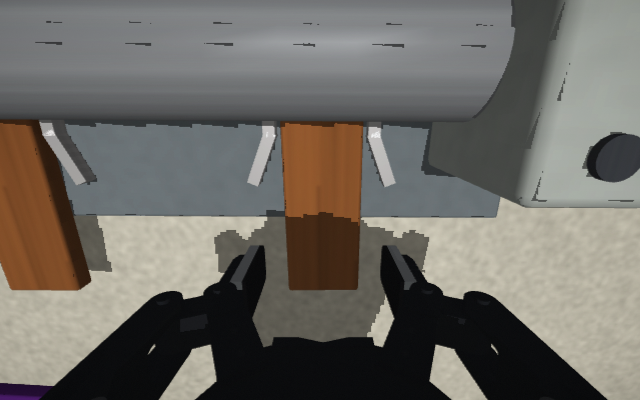

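Both near ends are now at row 290 and the strip is centred between the ribs. I'll lift away and move in front of the lever ball.

move_arm:
  deltas: "0.75 0 0 -2.5 0; 0.75 0 0 -7 0; 0.6 0 0 -12 0; 0 0 -2 -14.6 0; 0 0 -7 -14.6 0; 0 0 -12 -14.6 0; 0 0 -17 -14.6 0; 0 0 -22 -14.6 0; 0 0 -23.5 -14.6 0; 0 0 -23.5 -14.6 0"

```text
t: 7.65
tcp_pos: [535.5, 77.4, 164.8]
tcp_rot: [-178.6, 0.0, 7.5]
contact_force: [-0.4, -0.2, 0.3]
grip_width: -0.1
grip_force: 0.0
```

```bash
python3 - <<'E'
from h import *
s=read_state();c=camera_info("top")
th=np.radians(4.95);x=np.array([np.cos(th),np.sin(th)]);y=np.array([-x[1],x[0]]);O=np.array([641.5,-40.2])
print(s["t"],s["tcp_pos"],s["tcp_rot"],s["grip_width"],s["contact_force"])
for n,p in(("ball",ray(c,(265.5,153.9),182)),("tcp",s["tcp_pos"])):
    p=p[:2]-O;print(n,p@x,p@y)
E
```

```text
7.65 [535.4555675   77.400526   164.77791698] [-1.78637241e+02  3.18550910e-02  7.48302564e+00] -0.06010106525732759 [-0.35208555 -0.18757671  0.29093562]
ball -24.347094493142897 156.40971743687763
tcp -95.50160468658211 126.31210900850431
```

move_arm:
  deltas: "0 0 0 0 0; 0 0 0 0 0; 0 0 0 0 0; 0 1.5 0 0 0; 0 3 0 0 0; 0 3 0 0 0"

```text
t: 8.4
tcp_pos: [567.0, 81.8, 164.7]
tcp_rot: [-178.6, -0.0, 7.5]
contact_force: [-0.2, -0.4, 0.8]
grip_width: 0.2
grip_force: 0.0
```

```bash
python3 - <<'E'
from h import *
s=read_state();cv2.imwrite("pics/s2.png",cv2.resize(grab_frame("side")[100:300,150:350],None,fx=3,fy=3,interpolation=cv2.INTER_CUBIC))
th=np.radians(4.95);x=np.array([np.cos(th),np.sin(th)]);y=np.array([-x[1],x[0]]);O=np.array([641.5,-40.2])
p=s["tcp_pos"][:2]-O;print(s["t"],p@x,p@y,s["tcp_pos"],s["tcp_rot"],s["contact_force"])
E
```

```text
8.4 -63.69704950447284 127.96864246748272 [566.99856741  81.7951807  164.68174651] [-1.78597978e+02 -4.85788754e-02  7.48071708e+00] [-0.19474398 -0.42527628  0.78935216]
```

View pics/s2.png

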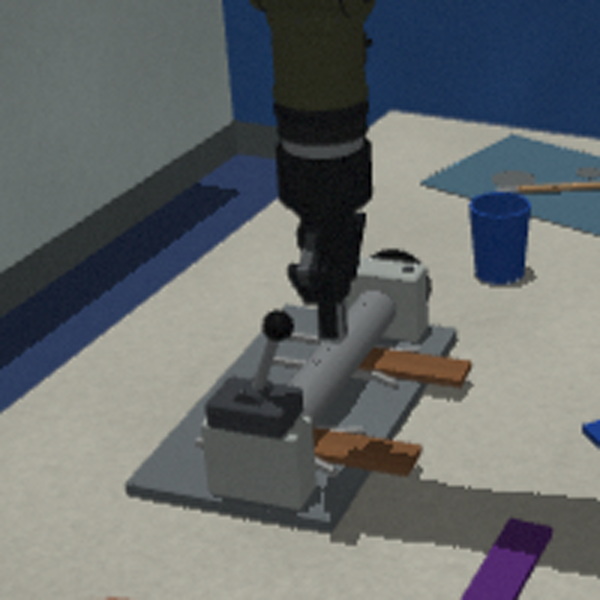

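The crop shows the ball at (277,325), side pixel (242.3,208.3). The finger is short in y at 128 mm and the orientation has drifted, so I'll check the joints and triangulate the ball.

```bash
python3 - <<'E'
from h import *
s=read_state();t=camera_info("top");d=camera_info("side")
from scipy.optimize import least_squares
print(np.round(s["joints"],1),s["qvel"])
th=np.radians(4.95);x=np.array([np.cos(th),np.sin(th)]);y=np.array([-x[1],x[0]]);O=np.array([641.5,-40.2])
R=least_squares(lambda P:np.r_[proj(t,P)-(265.5,153.9),proj(d,P)-(242.2,208.2)],[600,100,180]);P=R.x
print(P,R.fun,(P[:2]-O)@x,(P[:2]-O)@y)
for a in(-38.7,-25):print(a,proj(d,np.r_[O+a*x+155*y,182]),proj(t,np.r_[O+a*x+155*y,182]))
E
```

```text
[  7.4  21.5  -8.5  60.    1.4 179.9] [ 0.05863158 -0.81981966 -1.48539218  0.37768321 -0.03545108  0.01247238]
[601.69582153 112.55124355 185.82467521] [ 0.18149678  0.39329619 -0.32117745 -0.05198539] -26.47537419577714 155.6160968256025
-38.7 [246.64267819 210.04952161] [266.32544612 158.12886793]
-25 [241.54363216 209.30044416] [265.94357065 154.05097582]
```

Joint 6 has hit its 180° limit, so I'll turn the tool to free it.

move_arm:
  deltas: "0 -1 0 0 -0.15; 0 -1 0 0 -0.3; 0 -1 0 0 -0.3; 0 -1 0 0 -0.3; 0 -1 0 0 -0.3"

```text
t: 9.07
tcp_pos: [555.2, 80.3, 164.8]
tcp_rot: [-178.6, -0.4, 24.6]
contact_force: [-0.4, 0.1, 0.1]
grip_width: -0.2
grip_force: 0.0
```

```bash
cat >>h.py <<'E'
def st():
    s=read_state();th=np.radians(4.95);x=np.array([np.cos(th),np.sin(th)]);y=np.array([-x[1],x[0]])
    p=s["tcp_pos"][:2]-[641.5,-40.2];print(s["t"],"machine",p@x,p@y,s["tcp_pos"],s["tcp_rot"],s["contact_force"],np.round(s["joints"],1))
E
python3 -c "from h import *;st()"
```

```text
9.075 machine -75.56379567712845 127.53760609069421 [555.2132723   80.34181352 164.81300182] [-178.64982913   -0.38532987   24.60552767] [-0.43142353  0.07100583  0.10346465] [  7.4  20.4 -10.1  59.5   1.4 162.8]
```

move_arm:
  deltas: "0 0.5 -1.4 0 0; 0 0.94 -2.64 0 0; 0 0.94 -2.64 0 0; 0 2.8 -2 0 0; 0 4.3 -1.4 0 0; 0 5.65 -0.95 0 0; 0 7 -0.5 0 0; 0 8.1 -0.1 0 0; 0 8.85 0.2 0 0; 0 8.85 0.2 0 0; 0 8.85 0.2 0 0"

```text
t: 10.45
tcp_pos: [636.5, 115.5, 165.5]
tcp_rot: [-178.7, -0.4, 24.7]
contact_force: [-1.5, 0.6, 0.0]
grip_width: -0.0
grip_force: 0.0
```

```bash
python3 -c "from h import *;st()"
```

```text
10.45 machine 8.436460475802818 155.57096218785924 [636.4813427  115.51869258 165.52210419] [-178.65304945   -0.4092535    24.67275367] [-1.49066544  0.61554573  0.03089156] [  9.6  28.6   3.4  64.8   1.4 164.9]
```

move_arm:
  deltas: "0 0.38 0.13 0 0; 0 0.75 0.27 0 0; 0 0.75 0.27 0 0"

```text
t: 10.82
tcp_pos: [642.6, 115.9, 165.1]
tcp_rot: [-178.6, -0.2, 24.7]
contact_force: [-4.7, -0.4, 1.4]
grip_width: -0.4
grip_force: 2.5
```

move_arm:
  deltas: "0 0.2 0.07 0 0; 0 0.38 0.13 0 0; 0 0.38 0.13 0 0"

```text
t: 11.2
tcp_pos: [642.9, 116.0, 165.0]
tcp_rot: [-178.5, 0.2, 24.7]
contact_force: [-12.8, -1.8, 5.8]
grip_width: -0.1
grip_force: 6.5
```

The end stop is reached: the force climbs to 13 N with no further motion. I'll back off and check by image code.

move_arm:
  deltas: "0 -2 -0.7 0 0; 0 -5 -1.8 0 0; 0 -9 -3.2 0 0; 0 -13 -4.6 -3 0; 0 -18 -6 -8 0; 0 -20 -7 -10 0; 0 -20 -7 -10 0"

```text
t: 12.08
tcp_pos: [438.0, 94.4, 268.5]
tcp_rot: [-178.7, -0.7, 24.7]
contact_force: [0.9, 0.3, 0.1]
grip_width: -0.3
grip_force: 0.0
```

```bash
python3 - <<'E'
from h import *
st();d=camera_info("side");t=camera_info("top");i=grab_frame("side");j=grab_frame("top")
th=np.radians(4.95);x=np.array([np.cos(th),np.sin(th)]);y=np.array([-x[1],x[0]]);O=np.array([641.5,-40.2])
e=proj(d,np.r_[O+38.7*x+155*y,182]);print("expected ball",e)
a,b=int(e[0])-15,int(e[1])-15;m=(i[b:b+30,a:a+35].max(2)<45).astype(np.uint8)
n,_,S,C=cv2.connectedComponentsWithStats(m);print([(S[k].tolist(),np.round(C[k]+[a,b],1).tolist()) for k in range(1,n) if S[k][4]>20])
h=cv2.cvtColor(j,cv2.COLOR_BGR2HSV);m=cv2.inRange(h,(4,110,60),(18,255,255));m[:100]=0;m[230:]=0;m[:,:255]=0;m[:,400:]=0
n,_,S,C=cv2.connectedComponentsWithStats(m);print([(S[k].tolist(),np.round(C[k],1).tolist()) for k in range(1,n) if S[k][4]>20])
for q in(-80,80):print(proj(t,np.r_[O-116.5*x+q*y,25]))
E
```

```text
12.075 machine -191.08866211177485 151.67119740739466 [438.03687023  94.41717475 268.53515859] [-178.72803405   -0.72246153   24.68786742] [0.86979842 0.2721036  0.0737786 ] [ 11.2   6.2 -13.4  70.    1.4 166.5]
expected ball [218.21339411 205.87310599]
[([11, 12, 9, 10, 71], [218.1, 206.2])]
[([328, 138, 10, 4, 33], [332.4, 139.3]), ([285, 142, 10, 4, 30], [289.3, 143.6]), ([330, 154, 13, 27, 262], [335.8, 167.1]), ([286, 158, 12, 28, 262], [291.8, 171.5])]
[337.46526396 180.44420897]
[293.34965446 184.94254284]
```

```bash
python3 -c "from workcell import *;print(close_job())"
```

```text
the job is handed in; nothing more can be done
None
```

I slid the long strip into the right-hand channel under the roller, level with the set strip, and let it go. I then swung the clamp lever over to its end stop, and handed the job in at about 12 s; camera checks afterwards agreed, but no verdict was returned.

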